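# Slide the breaker home in the wiring nest and lock it with the cam lever

## Robot

A 6-joint arm with a two-finger parallel gripper is mounted at the origin on the work surface. World frame = base frame: x ahead of the robot, y to its left, z up, the work surface at z = 0. Lengths are in m, angles in degrees, forces in N, time in s.
With the tool pointing down it reaches from about 0.375 to 0.975 m from the base axis. Payload 3.8 kg.
Tool frame: the origin (TCP) lies midway between the tips of the shut fingers; the grasp point (between the pads) lies 19 mm behind it (manip.hold_point_z is the distance from the TCP to the grasp point, in m); z points along the fingers, y is the line along which they close (so a half turn about z gives the same grasp; the last joint's range is limited). The gripper opens to 88 mm and grips with 3 to 60 N. Pads are 18 mm wide; open, the fingers measure 123 mm over their backs; the gripper's body (75 mm by 187 mm) begins 45 mm behind the grasp point.
Start: joints at [-65.999, 15.12, 91.902, -0, 72.978, -2.114], TCP at [0.297, -0.606, 0.239] pointing down, gripper open.
Joint ranges: [-150.88, 150.88], [-54.13, 125.18], [17.81, 147.31], [-75.09, 255.09], [0, 152.58], [-146.25, 146.25]. Speed limits (degrees/s): [147.25, 147.25, 180, 180, 180, 180].

## Interface

Orientations are given as [roll, pitch, yaw] about the fixed x, y, z axes, in that order (R = Rz(yaw) Ry(pitch) Rx(roll)).
In Python, from cell import manip gives the robot as it stands.
- The arm moves only by the tool play_rows, never from a script. Its arguments are lists of equal length, an entry for each row: "grip": the finger opening in mm, from 0 to 88.1; "offset": the shift along the world's x, y, z in units of 150 mm (1.0 is 150 mm), a list of three; "rotation": the turn, a rotation vector about the world's x, y, z in units of 180 degrees (1.0 is 180 degrees), a list of three. A call has 1 to 12 rows; each row shifts and turns the commanded pose from where the row before left it; what a row does not reach is not made up. A row lasts 1/10 s, in which the tool goes at most 50 mm and 8.59 degrees, less where a joint would pass 70% of its speed; a pose out of reach is approached as far as the arm can. A call with a number of a shift or a turn outside -1 to 1 is refused whole. A call with a gripper value outside its range is refused whole. The fingers move at their own pace and stop on an object; "grip_force" is the grip in N (left out, the last holds). Time passes only in rows, so rows that do not move let the fingers close. It gives the time, the measured TCP pose, the force, the opening and the grip force at its end, in the units of the state.
- manip.sense(): the state, without advancing time (a new reading comes with each control period).
- manip.get_image(name): name is "scene" or "top" or "wrist"; returns a dict with "img" (400x640x3 uint8, red, green, blue), "fx", "fy", "cx", "cy" (pixels), "extrinsics" (4x4, takes a point from world to camera coordinates); the wrist camera has in their place "hand_eye" (4x4, takes a point from camera to tool coordinates, whose origin is the TCP and whose axes are the flange's). Camera axes: x right, y down, z forward; pixel columns grow to the right and rows downward; lengths in m; the calibration is good to about 2 mm. The wrist camera is an equidistant fisheye: a pixel r from the principal point sees the ray r / f radians off the axis. A picture is of the moment at which its call begins: read the wrist's pose just before it. There is no depth.
- manip.job_done(): hands the job in; it is judged then, once.
Trained networks look in the newest picture that a camera, given by its name, has taken for a name from the list of things; names that differ only in an ending like _2 or _b are one class to them, and where a whole thing is asked for, a point or a joint stands for the part that bears it (a point fixed in the world has none). Each returns a list of dicts, best first, with "score" (0 to 1); they miss things now and then, are a little off and sometimes report something else, mostly with a low value. They report only what shows in the picture. A call takes as long as a camera call.
- manip.spot_in(camera, label): "uv" ([column, row] in pixels, amid what is visible of it).
- manip.regions_of(camera, label): "pixels" (400x640 bool, what is visible of it) and "uv" ([column, row] in pixels, amid what is visible of it).
The state is a dict: "t": time; "qpos": joint angles; "qd": joint speeds; "joint_torque": joint torques, N m; "ee_pos": TCP position; "orientation": TCP orientation; "contact_force": force on the tool from outside, world axes, zero at the start; "moment": the same for the moment, N m; "grip_width": opening from 0.0 (shut) to 1.0 (fully open); "grip_force": force on a finger pad.
Only numpy, scipy, OpenCV 4.12 (cv2) and the standard library are available. Lean on these libraries where they do the work, as an engineer would, in place of code of your own. Each camera call takes 0.05 s, during which the arm holds its last target. There are 200 camera calls.

## Task

Push the big loose circuit breaker across the bench, flat on the bench and without lifting or ramming it, into the corner of the aluminium wiring nest until its long side lies flush against the long fence and its end is fully home against the end stop. Only then flip the steel cam lever anticlockwise (seen from above) as far as it goes, so that the cam locks the breaker in the nest. Leave the other things on the bench where they are.

Things in the scene. Friction and masses are not known exactly. Their poses are not given: they have to be found in the camera images.
- breaker: White moulded-case circuit breaker, loose: block 100 (x) by 120 (y) by 60 mm high, black toggle 8 mm high on top. Origin: centre of the underside. Too wide to grasp; 0.4 to 0.75 kg, heavier towards +y, so it may turn when pushed. Sliding takes 2 to 8 N, differing per run; over 45 N is ramming. Starts on the open bench, y axis within 0.45 rad of the nest's; either long side may meet the fence.
- nest: Wiring nest: two aluminium bars fixed to the bench in an L, 36 mm high, 30 mm thick. Origin: inside corner at bench level. Its y axis points to the robot's left, turned 0 to 0.22 rad anticlockwise. The breaker is home with its centre at x = -50, y = -60 mm in this frame, long side parallel to the fence.
- fence (a point): Point on the long fence's inner face, 170 mm from the corner, at bench level. That face is the nest's plane x = 0 and runs from y = -340 mm to the corner; the breaker comes to its -x side (the robot's side).
- end_stop (a point): Point on the end stop's inner face, 45 mm from the corner, at bench level. That face is the nest's plane y = 0, from x = -90 mm to the corner; the breaker comes from its -y side.
- cam_pivot (a point): Vertical axis of the cam lever, at x = -127, y = -60 mm in the nest's frame, 44 mm above the bench. On it a steel disc, radius 18 mm, 35 mm high, 10 mm off-centre. Lever open: a breaker lying on the fence passes the disc with some 14 mm to spare, so go to the fence first, then along it. Closing presses the disc on the middle of the breaker's near long side.
- lever_end (a point): Centre of the upright grey knob (20 mm diameter, 37 to 67 mm above the bench) at the lever's end, 95 mm from the pivot; origin at 44 mm height. The lever is a straight level steel bar, 14 mm wide, underside 37 mm and top 51 mm above the bench; it can be pushed sideways with closed fingers.
- cam_lever (a joint): Cam lever angle, rad: 0 fully open, grows anticlockwise seen from above to a stop at 1.92. At 0 the bar points 150 degrees anticlockwise of the nest's +x (towards the robot, a little left); at 1.92, 260 degrees (the nest's -y). Starts at 0 to 0.3; stays where left. Takes 1 to 2 N at the knob; from about 1.68 the cam bites: press on firmly, 10 to 15 N, until it stops at 1.72 to 1.85.
- contactor: Bystander: black and white contactor, 75 x 60 x 72 mm, loose, left of the nest. Origin under its centre.
- carton: Bystander: closed cardboard carton, 100 x 150 x 60 mm, loose, to the right of the nest. Origin under its centre.
- screwdriver: Bystander: screwdriver lying on the bench left of the nest. Origin on its underside near the middle.
- terminals: Bystander: strip of terminal blocks on a rail, 42 x 160 x 42 mm, loose, to the robot's right. Origin under its centre.

How it is judged (in metres and radians):
On the way, in this order (a step that is already met when the one before it is completed fails the run):
1. the breaker is home against fence and end stop while the cam lever is still open (x of breaker in the frame of nest above -0.053 m and y of breaker in the frame of nest above -0.063 m and angle between the x axis of breaker and the x axis of nest, either way round below 0.04 rad and height (world z) of breaker below 0.004 m and angle between breaker's own z axis and vertical below 0.05 rad and value of joint cam_lever below 0.6 rad), for 0.2 s.
2. the cam lever is closed (value of joint cam_lever above 1.7 rad), for 0.2 s.
At the end, for the whole second after the job is handed in: The breaker stands flat on the bench at rest in the nest, its long side within 3 mm of the fence, its end within 3 mm of the end stop, square to within 0.04 rad, and the cam lever is closed (beyond 1.70 rad, where the cam bites) (x of breaker in the frame of nest above -0.053 m and y of breaker in the frame of nest above -0.063 m and angle between the x axis of breaker and the x axis of nest, either way round below 0.04 rad and height (world z) of breaker below 0.004 m and angle between breaker's own z axis and vertical below 0.05 rad and value of joint cam_lever above 1.7 rad and linear speed of breaker below 0.01 m/s); the robot touches nothing.
It fails at once if the breaker is rammed (pushed by the robot with more than 45 N) (contact force between any of the fingers, the arm and breaker above 45 N).
It fails at once if the breaker is lifted off the bench or tipped (height (world z) of breaker above 0.012 m or angle between breaker's own z axis and vertical above 0.2 rad).
It fails at once if another thing on the bench (contactor, carton, screwdriver, terminal strip) is shifted by more than 20 mm (distance of any of contactor, carton, screwdriver, terminals from where it was at the start of the episode above 0.02 m).
It also fails if it takes over 72 s, if anything falls off the work surface, if the arm or the gripper's body presses on something with over 40 N, if the wrist force passes 120 N, or if a joint passes its speed limit or range.

## Working session

There is one attempt and no reset: what is moved stays moved. The work goes in short steps, Python scripts to look and compute and a tool call to move; the robot and the scene stay as the last step left them, time stands still between calls to the robot, and variables do not carry over. Pictures are saved under pics/ and viewed, at most 10 in all, crops included, and the job is handed in when it is done.

Besides the shell and the picture viewer there is one more tool, called after "Request:" in YAML: its name, and indented under it one key for each argument. play_rows: Moves the arm, as the interface text tells. Its arguments: {"type":"object","properties":{"grip":{"type":"array","items":{"type":"number"}},"offset":{"type":"array","items":{"type":"array","items":{"type":"number"}}},"rotation":{"type":"array","items":{"type":"array","items":{"type":"number"}}},"grip_force":{"type":"number"}},"required":["grip","offset","rotation"]}

```bash
mkdir -p pics; cat > h.py <<'E'
import numpy as np, cv2
from cell import manip
def ray(im,uv):
    E=np.array(im["extrinsics"]);R=E[:3,:3];t=E[:3,3]
    d=R.T@np.array([(uv[0]-im["cx"])/im["fx"],(uv[1]-im["cy"])/im["fy"],1.0]);return -R.T@t,d
def atz(im,uv,z):
    c,d=ray(im,uv);return (c+d*(z-c[2])/d[2])[:2]
def proj(im,p):
    E=np.array(im["extrinsics"]);q=E[:3,:3]@np.array(p)+E[:3,3]
    return np.array([im["fx"]*q[0]/q[2]+im["cx"],im["fy"]*q[1]/q[2]+im["cy"]])
E
python3 - <<'E'
from h import *
np.set_printoptions(precision=3,suppress=True)
print(manip.sense())
for c in ["top","scene"]:
    im=manip.get_image(c);cv2.imwrite(f"pics/{c}0.png",im["img"][:,:,::-1])
    print(c,im["fx"],ray(im,(320,200)))
    for n in ["breaker","nest","fence","end_stop","cam_pivot","lever_end","contactor","carton","terminals","screwdriver"]:
        r=manip.spot_in(c,n)[:2]
        print(n,[(np.round(q["uv"],1),round(q["score"],2),atz(im,q["uv"],{"breaker":.06,"lever_end":.067,"cam_pivot":.044}.get(n,0.0))) for q in r])
E
```

```text
{'t': 0.0, 'qpos': array([-66.001,  15.168,  91.982,  -0.   ,  72.977,  -2.114]), 'qd': array([-0.006,  0.073,  0.003, -0.029,  0.013,  0.008]), 'joint_torque': array([ -0.001, -50.211, -35.688,   0.073,   0.029,  -0.   ]), 'ee_pos': array([ 0.297, -0.605,  0.237]), 'orientation': array([-179.873,   -0.005,   26.113]), 'contact_force': array([-0.297,  0.397, -0.847]), 'moment': array([-0.021, -0.032, -0.026]), 'grip_force': 0.0, 'grip_width': 1.0012171807753862}
top 386.22723801956676 (array([ 0.486, -0.047,  1.262]), array([ 0.076, -0.013, -0.997]))
breaker [(array([317. , 206.2]), 0.94, array([ 0.558, -0.053]))]
nest [(array([271.4, 170.8]), 0.8, array([0.679, 0.096])), (array([451.6, 246.4]), 0.4, array([ 0.428, -0.491]))]
fence [(array([272.4, 171.4]), 0.8, array([0.677, 0.093]))]
end_stop [(array([270.8, 170.4]), 0.74, array([0.68 , 0.098]))]
cam_pivot []
lever_end [(array([271. , 220.4]), 0.48, array([0.514, 0.089]))]
contactor [(array([180.3, 228.7]), 0.64, array([0.491, 0.391])), (array([275.6, 171.2]), 0.45, array([0.678, 0.082]))]
carton [(array([430.9, 171. ]), 0.56, array
[... 410 characters left out ...]
0.065]))]
nest [(array([348.3, 214.4]), 0.65, array([0.648, 0.027])), (array([151.9, 229.3]), 0.19, array([ 0.411, -0.493]))]
fence [(array([351.1, 217.5]), 0.98, array([0.662, 0.029]))]
end_stop [(array([351.1, 213.1]), 0.9, array([0.648, 0.037]))]
cam_pivot [(array([346.9, 217.4]), 0.72, array([ 0.679, -0.   ]))]
lever_end [(array([343.4, 169.5]), 0.78, array([0.54 , 0.074])), (array([158. , 229.3]), 0.47, array([ 0.471, -0.476]))]
contactor [(array([413.1, 131.8]), 0.82, array([0.467, 0.403]))]
carton [(array([210.2, 281.9]), 0.83, array([ 0.651, -0.41 ]))]
terminals [(array([153.8, 226.9]), 0.69, array([ 0.406, -0.486]))]
screwdriver [(array([435.1, 174. ]), 0.66, array([0.653, 0.35 ]))]
```

```bash
python3 - <<'E'
import cv2
a=cv2.imread("pics/top0.png")[110:290,160:480]
cv2.imwrite("pics/top0c.png",cv2.resize(a,(800,450),interpolation=cv2.INTER_CUBIC))
a=cv2.imread("pics/scene0.png")[110:310,240:480]
cv2.imwrite("pics/scene0c.png",cv2.resize(a,(720,600),interpolation=cv2.INTER_CUBIC))
E
```

```text
(no output)
```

View pics/top0c.png

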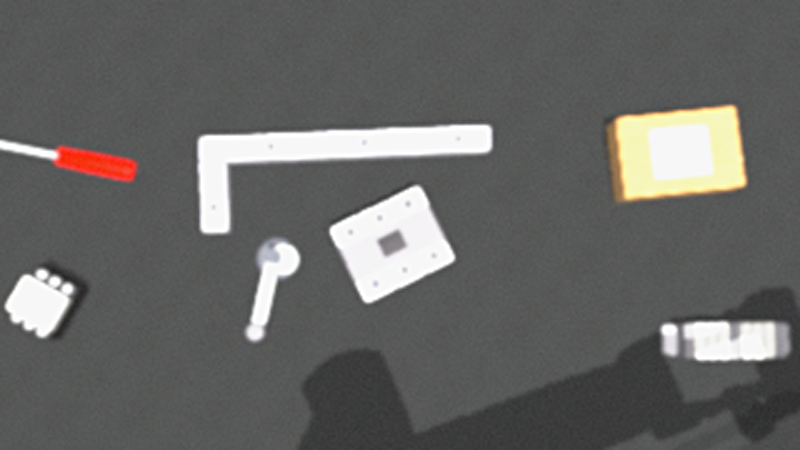

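View pics/scene0c.png

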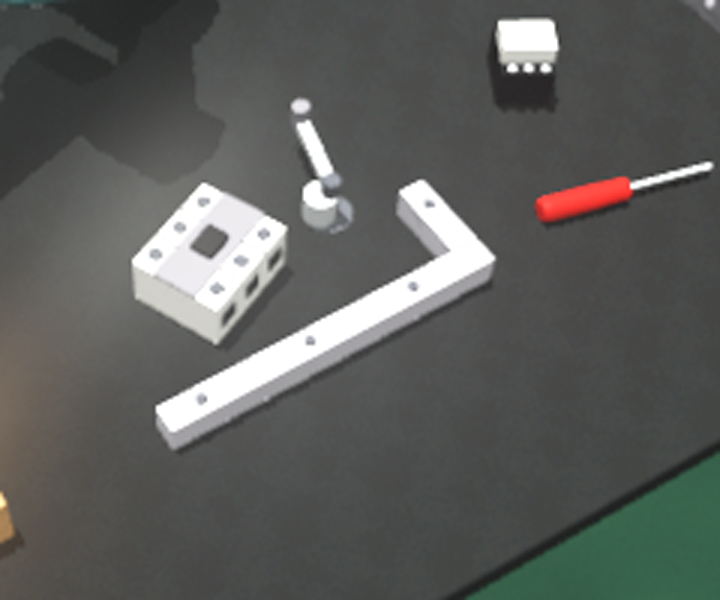

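The top view shows the L nest (inner corner near crop (229,163)), the breaker at about (392,243) rotated by roughly 25°, and the lever from the disc at (277,258) to the knob at (255,332). I'll now fit poses by silhouette in both views.

```bash
cat >> h.py <<'E'
from scipy.optimize import minimize
def box(x0,x1,y0,y1,z0,z1): return np.array([[x,y,z] for x in(x0,x1) for y in(y0,y1) for z in(z0,z1)],float)
BR=[box(-.05,.05,-.06,.06,0,.06)]
NE=[box(0,.03,-.34,.03,0,.036),box(-.09,.03,0,.03,0,.036)]
def fit(label,boxes,x0,views=("top","scene"),S=4):
    T=[]
    for c in views:
        im=manip.get_image(c);r=manip.regions_of(c,label)
        r=[q for q in r if q["score"]>.3]
        p=atz(im,(0,0),0)
        # prefer region nearest guess
        r=min(r,key=lambda q:np.linalg.norm(atz(im,q["uv"],.03)-np.array(x0[:2])-(0 if label=="breaker" else 0)) )
        T.append((im,cv2.resize(np.array(r["pixels"],np.uint8)*255,None,fx=S,fy=S,interpolation=cv2.INTER_LINEAR)>127))
    def cost(p,each=False):
        c,s=np.cos(p[2]),np.sin(p[2]);R=np.array([[c,-s,0],[s,c,0],[0,0,1]]);o=[]
        for im,m in T:
            k=np.zeros(m.shape,np.uint8)
            for b in boxes:
                q=np.array([proj(im,R@v+[p[0],p[1],0]) for v in b])
                q=(q+.5)*S-.5
                cv2.fillConvexPoly(k,cv2.convexHull(np.round(q*16).astype(np.int32)),1,shift=4)
            k=k>0;o.append(1-(k&m).sum()/(k|m).sum())
        return np.round(o,3) if each else sum(o)
    x0=np.array(x0,float);best=None
    for st in(.02,.004):
        r=minimize(cost,x0,method="Nelder-Mead",options=dict(initial_simplex=np.vstack([x0]+[x0+np.eye(3)[i]*st*(1,1,5)[i] for i in range(3)]),xatol=1e-5,fatol=1e-5));x0=r.x
    return r.x,cost(r.x,True)
E
python3 - <<'E'
from h import *
np.set_printoptions(precision=4,suppress=True)
im=manip.get_image("top")
f=lambda u,v,z:atz(im,(160+u/2.5,110+v/2.5),z)
print("corner",f(229,163,.036),"fence far",f(491,153,.036),"disc",f(277,258,.04),"knob",f(255,332,.067))
for n,b,g in [("nest",NE,[.66,.075,.04]),("breaker",BR,[.558,-.053,.4])]:
    for v in [("top","scene"),("top",),("scene",)]:
        try: print(n,v,*fit(n,b,g,v))
        except Exception as e: print(n,v,repr(e))
for c in["top","scene"]:
    im=manip.get_image(c)
    for q in manip.regions_of(c,"lever_end")[:2]: print(c,q["uv"],q["score"],q["pixels"].sum(),atz(im,q["uv"],.044))
E
```

```text
corner [0.6597 0.1551] fence far [ 0.6712 -0.18  ] disc [0.5379 0.093 ] knob [0.4459 0.1165]
nest ('top', 'scene') [0.6667 0.1633 0.0306] [0.244 0.203]
nest ('top',) [0.6652 0.1645 0.0377] [0.237]
nest ('scene',) [0.666  0.1603 0.0369] [0.196]
breaker ('top', 'scene') [ 0.5554 -0.0515  0.4777] [0.057 0.042]
breaker ('top',) [ 0.5553 -0.0502  0.4667] [0.025]
breaker ('scene',) [ 0.5558 -0.0528  0.4658] [0.029]
top [268.3, 218.3] 0.6 306 [0.5217 0.1003]
top [429.3, 169.9] 0.52 1736 [ 0.6732 -0.412 ]
scene [345.5, 170.3] 0.9 329 [0.5294 0.0891]
```

```bash
python3 - <<'E'
from h import *
np.set_printoptions(precision=4,suppress=True)
orig=manip.regions_of
seed={"top":(250,168),"scene":(345,222)}
def reg(c,l):
    img=manip.get_image(c)["img"].min(axis=2)
    _,lab=cv2.connectedComponents((img>115).astype(np.uint8))
    u,v=seed[c];m=lab==lab[v,u];print(c,m.sum(),lab[v,u]);return [dict(pixels=m,uv=(u,v),score=1)]
import types
class M: 
    def __getattr__(s,n): return reg if n=="regions_of" else getattr(manip,n)
import h; h.manip=M()
for v in [("top","scene"),("top",),("scene",)]: print(v,*h.fit("nest",NE,[.66,.155,.04],v))
for c in["top","scene"]:
    im=manip.get_image(c);q=[q for q in orig(c,"lever_end")][0]
    ys,xs=np.nonzero(q["pixels"]);print(c,(xs.min(),xs.max(),ys.min(),ys.max()))
    # farthest end
    pts=np.array([atz(im,(x,y),.06) for x,y in zip(xs,ys)]);i=np.argsort(pts[:,0])[:15];print(pts[i].mean(0))
E
```

```text
top 1841 19
scene 2291 102
('top', 'scene') [0.664  0.1633 0.0377] [0.133 0.028]
top 1837 19
('top',) [0.6658 0.1641 0.0392] [0.123]
scene 2290 105
('scene',) [0.6639 0.1633 0.0363] [0.026]
top (np.int64(258), np.int64(277), np.int64(209), np.int64(245))
[0.4426 0.1193]
scene (np.int64(337), np.int64(352), np.int64(144), np.int64(185))
[0.4422 0.1187]
```

Request:
play_rows:
  grip: [70,70,70,70,70,70,70,70,70,70,70,70]
  offset:
    - [0.08,0.306,0]
    - [0.08,0.306,0]
    - [0.08,0.306,0]
    - [0.08,0.306,0]
    - [0.08,0.306,0]
    - [0.08,0.306,0]
    - [0.08,0.306,0]
    - [0.08,0.306,0]
    - [0.08,0.306,0]
    - [0.08,0.306,0]
    - [0.08,0.306,0]
    - [0.08,0.306,0]
  rotation:
    - [0,0,-0.0111]
    - [0,0,-0.0111]
    - [0,0,-0.0111]
    - [0,0,-0.0111]
    - [0,0,-0.0111]
    - [0,0,-0.0111]
    - [0,0,-0.0111]
    - [0,0,-0.0111]
    - [0,0,-0.0111]
    - [0,0,-0.0111]
    - [0,0,-0.0111]
    - [0,0,-0.0111]

```text
t: 3.95
ee_pos: [0.4413, -0.0534, 0.2392]
orientation: [180.0, -0.1, 2.0]
contact_force: [0.6, 0.7, -0.6]
grip_width: 0.796
grip_force: 0.0
```

Request:
play_rows:
  grip: [70,70,70,70,70,70,70,70]
  offset:
    - [0,0,-0.25]
    - [0,0,-0.25]
    - [0,0,-0.25]
    - [0,0,-0.25]
    - [0,0,-0.25]
    - [0,0,-0.2]
    - [0,0,0]
    - [0,0,0]
  rotation:
    - [0,0,0]
    - [0,0,0]
    - [0,0,0]
    - [0,0,0]
    - [0,0,0]
    - [0,0,0]
    - [0,0,0]
    - [0,0,0]

```text
t: 4.75
ee_pos: [0.441, -0.0553, 0.0214]
orientation: [-180.0, 0.1, 2.1]
contact_force: [1.1, -0.2, 0.3]
grip_width: 0.794
grip_force: 0.0
```

Request:
play_rows:
  grip: [70,70,70,70,70,70,70,70,70,70,70,70]
  offset:
    - [0.03,0.001,0]
    - [0.03,0.001,0]
    - [0.03,0.001,0]
    - [0.03,0.001,0]
    - [0.03,0.001,0]
    - [0.03,0.001,0]
    - [0.03,0.001,0]
    - [0.03,0.001,0]
    - [0.03,0.001,0]
    - [0.03,0.001,0]
    - [0.03,0.001,0]
    - [0.03,0.001,0]
  rotation:
    - [0,0,0]
    - [0,0,0]
    - [0,0,0]
    - [0,0,0]
    - [0,0,0]
    - [0,0,0]
    - [0,0,0]
    - [0,0,0]
    - [0,0,0]
    - [0,0,0]
    - [0,0,0]
    - [0,0,0]

```text
t: 5.95
ee_pos: [0.4944, -0.0532, 0.0206]
orientation: [-180.0, 0.1, 2.1]
contact_force: [-2.7, 2.3, 0.1]
grip_width: 0.797
grip_force: 1.2
```

Request:
play_rows:
  grip: [70,70,70,70,70,70,70,70]
  offset:
    - [0.03,0.001,0]
    - [0.03,0.001,0]
    - [0.03,0.001,0]
    - [0.03,0.001,0]
    - [0.03,0.001,0]
    - [0.03,0.001,0]
    - [0.03,0.001,0]
    - [0.02,0.001,0]
  rotation:
    - [0,0,0]
    - [0,0,0]
    - [0,0,0]
    - [0,0,0]
    - [0,0,0]
    - [0,0,0]
    - [0,0,0]
    - [0,0,0]

```text
t: 6.75
ee_pos: [0.5301, -0.0525, 0.0213]
orientation: [180.0, -0.0, 2.1]
contact_force: [-3.1, -0.8, 1.0]
grip_width: 0.797
grip_force: 1.8
```

```bash
python3 - <<'E'
from h import *
print(*fit("breaker",BR,[.59,-.053,.1]), manip.sense()["ee_pos"])
im=manip.get_image("top");cv2.imwrite("pics/t1.png",cv2.resize(im["img"][110:290,160:480,::-1],(800,450)))
E
```

```text
[ 0.58570927 -0.06387668  0.36231605] [0.684 0.064] [ 0.53057434 -0.052478    0.02147897]
```

View pics/t1.png

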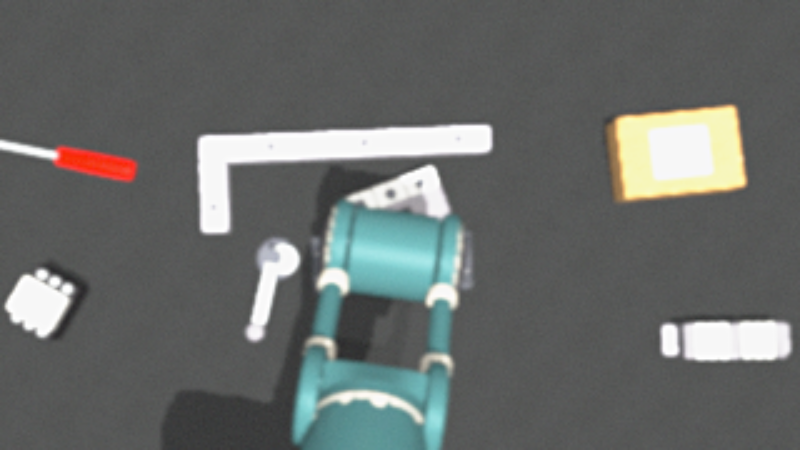

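The top view is occluded by the arm. The scene view shows the breaker turning clockwise as wanted, so I'll continue to the fence.

Request:
play_rows:
  grip: [70,70,70,70,70,70,70]
  offset:
    - [0.025,0.001,0]
    - [0.025,0.001,0]
    - [0.025,0.001,0]
    - [0.025,0.001,0]
    - [0.025,0.001,0]
    - [0.02,0.001,0]
    - [0,0,0]
  rotation:
    - [0,0,0]
    - [0,0,0]
    - [0,0,0]
    - [0,0,0]
    - [0,0,0]
    - [0,0,0]
    - [0,0,0]

```text
t: 7.7
ee_pos: [0.5508, -0.0514, 0.0213]
orientation: [-180.0, 0.1, 2.1]
contact_force: [-4.1, 0.2, 2.7]
grip_width: 0.795
grip_force: 2.4
```

```bash
python3 - <<'E'
from h import *
print(*fit("breaker",BR,[.60,-.06,.2],("scene",)), manip.sense()["ee_pos"])
E
```

```text
[ 0.60358554 -0.0612894   0.37096417] [0.069] [ 0.55084748 -0.05144394  0.02127979]
```

The breaker's corner has slipped between the two fingers. I'll back off and push that corner with closed fingers.

Request:
play_rows:
  grip: [76,80,80,80,40,0,0,0,0,0]
  offset:
    - [0,0,0]
    - [-0.1,0,0]
    - [-0.15,0,0]
    - [-0.15,0,0]
    - [0,0.1,0]
    - [0,0.06,0]
    - [0,0,0]
    - [0,0,0]
    - [0,0,0]
    - [0,0,0]
  rotation:
    - [0,0,0]
    - [0,0,0]
    - [0,0,0]
    - [0,0,0]
    - [0,0,0]
    - [0,0,0]
    - [0,0,0]
    - [0,0,0]
    - [0,0,0]
    - [0,0,0]

```text
t: 8.8
ee_pos: [0.4918, -0.0277, 0.0212]
orientation: [180.0, -0.0, 2.1]
contact_force: [0.5, 0.3, -1.1]
grip_width: 0.386
grip_force: 0.0
```

```bash
python3 - <<'E'
from h import *
print(*fit("breaker",BR,[.60,-.06,.3],("scene",)), manip.sense()["ee_pos"], manip.sense()["grip_width"])
E
```

```text
[ 0.6048981  -0.06146987  0.34860043] [0.048] [ 0.49157527 -0.02763061  0.02116106] 0.302208997747478
```

Request:
play_rows:
  grip: [0,0,0,0,0,0,0,0,0,0,0,0]
  offset:
    - [0,0,0]
    - [0.06,0,0]
    - [0.06,0,0]
    - [0.06,0,0]
    - [0.03,0,0]
    - [0.03,0,0]
    - [0.03,0.01,0]
    - [0.03,0.01,0]
    - [0.03,0.015,0]
    - [0.03,0.015,0]
    - [0.03,0.015,0]
    - [0.03,0.015,0]
  rotation:
    - [0,0,0]
    - [0,0,0]
    - [0,0,0]
    - [0,0,0]
    - [0,0,0]
    - [0,0,0]
    - [0,0,0]
    - [0,0,0]
    - [0,0,0]
    - [0,0,0]
    - [0,0,0]
    - [0,0,0]

```text
t: 10.1
ee_pos: [0.5518, -0.0148, 0.0206]
orientation: [-180.0, 0.3, 2.1]
contact_force: [-8.2, -0.4, 7.4]
grip_width: 0.004
grip_force: 4.3
```

```bash
python3 - <<'E'
from h import *
print(*fit("breaker",BR,[.61,-.06,.2],("scene",)), manip.sense()["ee_pos"], manip.sense()["grip_width"])
E
```

```text
[ 0.61534661 -0.06296994  0.18721864] [0.113] [ 0.55254543 -0.01459304  0.02057401] 0.0008857798114563212
```

Request:
play_rows:
  grip: [0,0,0,0,0]
  offset:
    - [0.02,0.006,0]
    - [0.02,0.006,0]
    - [0.015,0.005,0]
    - [0.01,0.005,0]
    - [0,0,0]
  rotation:
    - [0,0,0]
    - [0,0,0]
    - [0,0,0]
    - [0,0,0]
    - [0,0,0]

```text
t: 10.7
ee_pos: [0.5602, -0.0109, 0.0204]
orientation: [-179.9, 0.5, 2.1]
contact_force: [-9.8, 3.6, 7.1]
grip_width: 0.005
grip_force: 4.9
```

```bash
python3 - <<'E'
from h import *
print(*fit("breaker",BR,[.61,-.06,.08],("scene",)), manip.sense()["ee_pos"])
E
```

```text
[ 0.62275499 -0.06512182  0.04240625] [0.158] [ 0.5602365  -0.01090331  0.02041331]
```

Request:
play_rows:
  grip: [0,0,0]
  offset:
    - [0.01,0,0]
    - [0.01,0,0]
    - [0,0,0]
  rotation:
    - [0,0,0]
    - [0,0,0]
    - [0,0,0]

```text
t: 11.1
ee_pos: [0.5618, -0.0107, 0.0201]
orientation: [-179.9, 0.6, 2.1]
contact_force: [-13.1, 4.0, 9.9]
grip_width: 0.005
grip_force: 6.5
```

Request:
play_rows:
  grip: [0,0,0,0,0,0,0,0,0,0,0,0]
  offset:
    - [-0.12,0,0]
    - [-0.1,0,0.1]
    - [0,0,0.28]
    - [0,0,0.28]
    - [0,-0.16,0]
    - [0,-0.16,0]
    - [0,-0.16,0]
    - [0,-0.16,0]
    - [0,-0.16,0]
    - [0,-0.16,0]
    - [0,-0.16,0]
    - [0,-0.05,0]
  rotation:
    - [0,0,0]
    - [0,0,0.04]
    - [0,0,0.046]
    - [0,0,0.046]
    - [0,0,0.046]
    - [0,0,0.046]
    - [0,0,0.046]
    - [0,0,0.046]
    - [0,0,0.046]
    - [0,0,0.046]
    - [0,0,0.046]
    - [0,0,0.046]

```text
t: 12.3
ee_pos: [0.5344, -0.1897, 0.1203]
orientation: [180.0, 0.1, 92.4]
contact_force: [-0.5, -0.0, -0.2]
grip_width: 0.006
grip_force: 0.0
```

```bash
python3 - <<'E'
from h import *
print(*fit("breaker",BR,[.62,-.06,.08],("scene",)), manip.sense()["ee_pos"], manip.sense()["orientation"])
E
```

```text
[ 0.61723417 -0.06346826 -0.02790415] [0.13] [ 0.53426873 -0.1888097   0.12017717] [1.79978094e+02 2.05744894e-02 9.20570805e+01]
```

Request:
play_rows:
  grip: [40,40,40,40,40,40,40]
  offset:
    - [0.2,0,0]
    - [0.2,0,0]
    - [0.21,0,0]
    - [0,0,-0.22]
    - [0,0,-0.22]
    - [0,0,-0.21]
    - [0,0,0]
  rotation:
    - [0,0,0]
    - [0,0,0]
    - [0,0,0]
    - [0,0,0]
    - [0,0,0]
    - [0,0,0]
    - [0,0,0]

```text
t: 13.1
ee_pos: [0.6213, -0.1851, 0.0172]
orientation: [-179.4, -0.2, 92.0]
contact_force: [0.3, 0.4, -0.3]
grip_width: 0.454
grip_force: 0.0
```

```bash
python3 - <<'E'
from h import *
im=manip.get_image("scene");cv2.imwrite("pics/s2.png",cv2.resize(im["img"][110:310,240:480,::-1],(720,600)))
print(manip.sense()["ee_pos"])
E
```

```text
[ 0.62314542 -0.18592271  0.01988582]
```

View pics/s2.png

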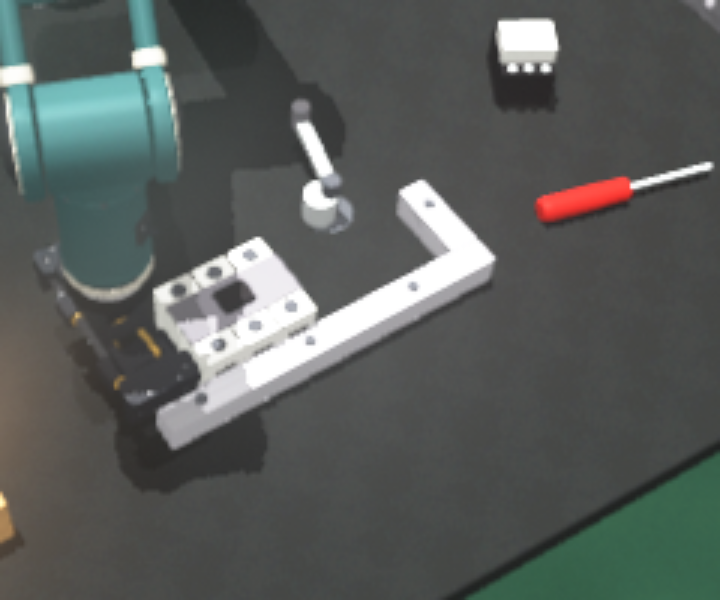

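Request:
play_rows:
  grip: [40,40,40,40,40,40,40,40,40,40,40,40]
  offset:
    - [0,0.08,0]
    - [0,0.08,0]
    - [0,0.08,0]
    - [0,0.04,0]
    - [-0.001,0.03,0]
    - [-0.001,0.03,0]
    - [-0.001,0.04,0]
    - [-0.001,0.04,0]
    - [-0.001,0.04,0]
    - [-0.001,0.04,0]
    - [-0.001,0.04,0]
    - [-0.001,0.04,0]
  rotation:
    - [0,0,0]
    - [0,0,0]
    - [0,0,0]
    - [0,0,0]
    - [0,0,0]
    - [0,0,0]
    - [0,0,0]
    - [0,0,0]
    - [0,0,0]
    - [0,0,0]
    - [0,0,0]
    - [0,0,0]

```text
t: 14.35
ee_pos: [0.6242, -0.1022, 0.0231]
orientation: [-180.0, 0.1, 92.1]
contact_force: [-2.8, -7.0, 2.9]
grip_width: 0.456
grip_force: 3.5
```

Request:
play_rows:
  grip: [40,40,40,40,40,40,40,40]
  offset:
    - [-0.0015,0.04,0]
    - [-0.0015,0.04,0]
    - [-0.0015,0.04,0]
    - [-0.0015,0.04,0]
    - [-0.0015,0.04,0]
    - [-0.0015,0.04,0]
    - [-0.0015,0.04,0]
    - [-0.0015,0.04,0]
  rotation:
    - [0,0,0]
    - [0,0,0]
    - [0,0,0]
    - [0,0,0]
    - [0,0,0]
    - [0,0,0]
    - [0,0,0]
    - [0,0,0]

```text
t: 15.15
ee_pos: [0.6225, -0.0541, 0.0231]
orientation: [-180.0, 0.1, 92.1]
contact_force: [-2.9, -7.3, 2.9]
grip_width: 0.458
grip_force: 3.3
```

```bash
python3 - <<'E'
from h import *
im=manip.get_image("scene");cv2.imwrite("pics/s3.png",cv2.resize(im["img"][110:310,240:480,::-1],(720,600)))
print(manip.sense()["ee_pos"],*fit("breaker",BR,[.62,0,.04],("scene",)))
E
```

```text
[ 0.62243557 -0.05319074  0.02307322] [0.60581784 0.04053235 0.0232592 ] [0.546]
```

View pics/s3.png

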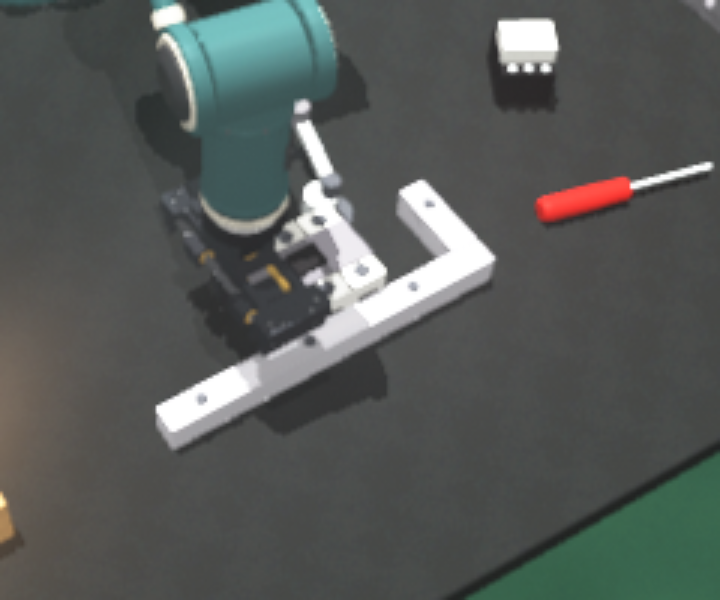

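The breaker slides along the fence cleanly and the lever is untouched. I'll continue.

Request:
play_rows:
  grip: [40,40,40,40,40,40,40,40,40,40,40,40]
  offset:
    - [-0.0015,0.04,0]
    - [-0.0015,0.04,0]
    - [-0.0015,0.04,0]
    - [-0.0015,0.04,0]
    - [-0.0015,0.04,0]
    - [-0.0015,0.04,0]
    - [-0.0015,0.04,0]
    - [-0.0015,0.04,0]
    - [-0.0015,0.04,0]
    - [-0.0015,0.04,0]
    - [-0.0015,0.04,0]
    - [-0.0015,0.03,0]
  rotation:
    - [0,0,0]
    - [0,0,0]
    - [0,0,0]
    - [0,0,0]
    - [0,0,0]
    - [0,0,0]
    - [0,0,0]
    - [0,0,0]
    - [0,0,0]
    - [0,0,0]
    - [0,0,0]
    - [0,0,0]

```text
t: 16.5
ee_pos: [0.62, 0.0169, 0.023]
orientation: [180.0, 0.1, 92.1]
contact_force: [-0.6, -5.9, 2.5]
grip_width: 0.454
grip_force: 3.1
```

Request:
play_rows:
  grip: [40,40,40,40,40,40]
  offset:
    - [0,0.015,0]
    - [0,0.015,0]
    - [0,0.015,0]
    - [0,0.015,0]
    - [0,0.015,0]
    - [0,0.01,0]
  rotation:
    - [0,0,0]
    - [0,0,0]
    - [0,0,0]
    - [0,0,0]
    - [0,0,0]
    - [0,0,0]

```text
t: 17.1
ee_pos: [0.6195, 0.0288, 0.023]
orientation: [-179.9, 0.1, 92.1]
contact_force: [-3.6, -14.7, 4.8]
grip_width: 0.453
grip_force: 7.4
```

Request:
play_rows:
  grip: [40,40,40,40]
  offset:
    - [0,0.008,0]
    - [0,0.005,0]
    - [0,0,0]
    - [0,0,0]
  rotation:
    - [0,0,0]
    - [0,0,0]
    - [0,0,0]
    - [0,0,0]

```text
t: 17.5
ee_pos: [0.6196, 0.0287, 0.023]
orientation: [-179.9, 0.3, 92.1]
contact_force: [-3.1, -15.5, 5.0]
grip_width: 0.455
grip_force: 7.8
```

Request:
play_rows:
  grip: [40,40,40,40]
  offset:
    - [0,0.015,0]
    - [0,0.015,0]
    - [0,0.01,0]
    - [0,0,0]
  rotation:
    - [0,0,0]
    - [0,0,0]
    - [0,0,0]
    - [0,0,0]

```text
t: 17.9
ee_pos: [0.6196, 0.0287, 0.0231]
orientation: [-179.9, 0.8, 92.2]
contact_force: [-4.1, -37.1, 6.2]
grip_width: 0.453
grip_force: 18.5
```

Request:
play_rows:
  grip: [40,40,0,0,0,0,0,0,0,0,0]
  offset:
    - [0,-0.1,0]
    - [0,-0.2,0]
    - [0,-0.1,0.2]
    - [-0.1,-0.1,0.3]
    - [-0.3,0,0.2]
    - [-0.3,-0.1,0]
    - [-0.3,-0.1,0]
    - [0,-0.1,0]
    - [0,-0.1,0]
    - [0,0,0]
    - [0,0,0]
  rotation:
    - [0,0,0]
    - [0,0,0]
    - [0,0,0]
    - [0,0,-0.04]
    - [0,0,-0.046]
    - [0,0,-0.046]
    - [0,0,-0.046]
    - [0,0,-0.046]
    - [0,0,-0.046]
    - [0,0,-0.046]
    - [0,0,-0.046]

```text
t: 19.0
ee_pos: [0.4732, -0.0964, 0.1254]
orientation: [-180.0, -0.1, 26.6]
contact_force: [-0.5, -0.5, -0.2]
grip_width: 0.003
grip_force: 0.0
```

```bash
python3 - <<'E'
from h import *
a=[manip.get_image(c)["img"][r[0]:r[1],r[2]:r[3],::-1] for c,r in (("scene",(150,230,290,420)),("top",(150,250,230,360)))]
cv2.imwrite("pics/s4.png",np.vstack([cv2.resize(a[0],(455,280),interpolation=cv2.INTER_CUBIC),cv2.resize(a[1],(455,320)[:2],interpolation=cv2.INTER_CUBIC)]))
print(manip.sense()["ee_pos"],manip.sense()["orientation"])
for v in [("top","scene"),("top",),("scene",)]:print(*fit("breaker",BR,[.616,.1,.04],v))
E
```

```text
[ 0.4732671  -0.09607561  0.12530692] [-1.79958630e+02 -3.24643774e-02  2.69230524e+01]
[0.61716918 0.10149601 0.04594525] [0.066 0.149]
[0.61757039 0.10338015 0.00841381] [0.034]Traceback (most recent call last):
  File "<stdin>", line 5, in <module>
  File "h.py", line 22, in fit
    r=min(r,key=lambda q:np.linalg.norm(atz(im,q["uv"],.03)-np.array(x0[:2])-(0 if label=="breaker" else 0)) )
ValueError: min() iterable argument is empty
```

View pics/s4.png

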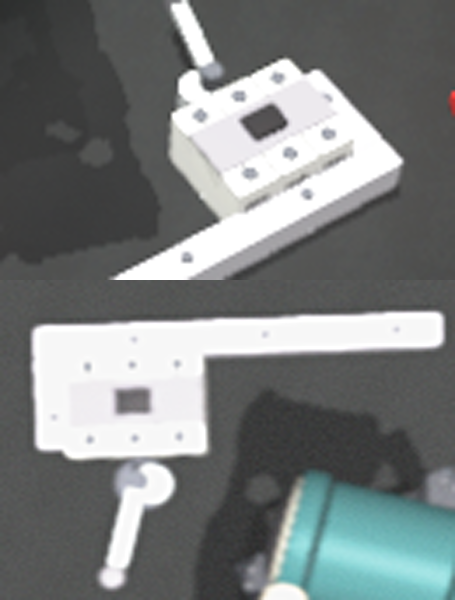

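Both views show the breaker seated in the corner, with the near edge parallel to the fence. I'll make a light confirming press toward the fence next to the cam disc, then work the lever.

Request:
play_rows:
  grip: [0,0,0,0,0,0,0,0,0,0,0,0]
  offset:
    - [0.04,0.125,0]
    - [0.04,0.125,0]
    - [0.04,0.125,0]
    - [0.04,0.125,0]
    - [0.04,0.125,0]
    - [0.04,0.125,0]
    - [0.04,0.125,0]
    - [0.03,0.113,0]
    - [0,0,-0.25]
    - [0,0,-0.25]
    - [0,0,-0.2]
    - [0,0,0]
  rotation:
    - [0,0,0.0455]
    - [0,0,0.0455]
    - [0,0,0.0455]
    - [0,0,0.0455]
    - [0,0,0.0455]
    - [0,0,0.0455]
    - [0,0,0.0455]
    - [0,0,0.044]
    - [0,0,0]
    - [0,0,0]
    - [0,0,0]
    - [0,0,0]

```text
t: 20.7
ee_pos: [0.5154, 0.0517, 0.0161]
orientation: [-179.5, 0.0, 92.3]
contact_force: [-0.4, 0.2, -0.4]
grip_width: -0.0
grip_force: 0.0
```

Request:
play_rows:
  grip: [0,0,0,0,0,0,0,0]
  offset:
    - [0.06,0,0]
    - [0.04,0,0]
    - [0.03,0,0]
    - [0.02,0,0]
    - [0.02,0,0]
    - [0.02,0,0]
    - [0.01,0,0]
    - [0,0,0]
  rotation:
    - [0,0,0]
    - [0,0,0]
    - [0,0,0]
    - [0,0,0]
    - [0,0,0]
    - [0,0,0]
    - [0,0,0]
    - [0,0,0]

```text
t: 21.5
ee_pos: [0.5499, 0.0518, 0.0205]
orientation: [180.0, 0.0, 92.2]
contact_force: [-0.0, 0.9, -0.1]
grip_width: 0.003
grip_force: 0.0
```

Request:
play_rows:
  grip: [0,0,0,0,0,0]
  offset:
    - [0.015,0,0]
    - [0.015,0,0]
    - [0.015,0,0]
    - [0.01,0,0]
    - [0.005,0,0]
    - [0,0,0]
  rotation:
    - [0,0,0]
    - [0,0,0]
    - [0,0,0]
    - [0,0,0]
    - [0,0,0]
    - [0,0,0]

```text
t: 22.1
ee_pos: [0.5531, 0.0518, 0.0202]
orientation: [-179.3, -0.0, 92.2]
contact_force: [-17.7, -0.4, 17.8]
grip_width: 0.006
grip_force: 9.8
```

Request:
play_rows:
  grip: [0,0,0,0,0,0,0,0,0,0,0,0]
  offset:
    - [-0.05,0,0]
    - [-0.1,0,0]
    - [0,0,0.25]
    - [0,0,0.25]
    - [0,0,0.15]
    - [-0.1,0.22,0]
    - [-0.15,0.22,0]
    - [-0.15,0.2,0]
    - [0,0,0]
    - [0,0,-0.25]
    - [0,0,-0.25]
    - [0,0,-0.05]
  rotation:
    - [0,0,0]
    - [0,0,0]
    - [0,0,0]
    - [0,0,0]
    - [0,0,-0.02]
    - [0,0,-0.02]
    - [0,0,-0.02]
    - [0,0,-0.014]
    - [0,0,0]
    - [0,0,0]
    - [0,0,0]
    - [0,0,0]

```text
t: 23.3
ee_pos: [0.4733, 0.1465, 0.0317]
orientation: [-179.6, 0.2, 78.9]
contact_force: [-1.0, -0.2, -0.0]
grip_width: 0.006
grip_force: 0.0
```

```bash
python3 - <<'E'
from h import *
print(manip.sense()["ee_pos"],manip.sense()["orientation"])
P=np.array([.539,.0986])
# commanded centre along arc: bar angle th, radius r, offset d clockwise
prev=None
for th in [168.8,180,190,200,210,220,230,240,250,255]:
    t=np.radians(th);c=P+.075*np.array([np.cos(t),np.sin(t)])+.016*np.array([np.sin(t),-np.cos(t)])
    print(th,c.round(4),None if prev is None else ((c-prev)/.15).round(3));prev=c
E
```

```text
[0.47327471 0.14653298 0.03171647] [-179.6463638     0.18899788   78.94456533]
168.8 [0.4685 0.1289] None
180 [0.464  0.1146] [-0.03  -0.095]
190 [0.4624 0.1013] [-0.011 -0.088]
200 [0.4631 0.088 ] [ 0.005 -0.089]
210 [0.466 0.075] [ 0.02  -0.087]
220 [0.4713 0.0626] [ 0.035 -0.082]
230 [0.4785 0.0514] [ 0.048 -0.075]
240 [0.4876 0.0416] [ 0.061 -0.065]
250 [0.4983 0.0336] [ 0.071 -0.054]
255 [0.5041 0.0303] [ 0.039 -0.022]
```

Request:
play_rows:
  grip: [0,0,0,0,0,0,0,0,0,0,0,0]
  offset:
    - [-0.015,-0.06,0]
    - [-0.015,-0.055,0]
    - [-0.015,-0.048,0]
    - [-0.015,-0.048,0]
    - [-0.006,-0.044,0]
    - [-0.005,-0.044,0]
    - [0.002,-0.044,0]
    - [0.003,-0.044,0]
    - [0.01,-0.044,0]
    - [0.01,-0.043,0]
    - [0.017,-0.041,0]
    - [0.018,-0.041,0]
  rotation:
    - [0,0,0]
    - [0,0,0]
    - [0,0,0.031]
    - [0,0,0.031]
    - [0,0,0.0278]
    - [0,0,0.0278]
    - [0,0,0.0278]
    - [0,0,0.0278]
    - [0,0,0.0278]
    - [0,0,0.0278]
    - [0,0,0.0278]
    - [0,0,0.0278]

```text
t: 24.5
ee_pos: [0.4754, 0.0635, 0.0374]
orientation: [179.9, 0.1, 130.3]
contact_force: [-0.6, 1.5, -0.5]
grip_width: 0.005
grip_force: 0.9
```

Request:
play_rows:
  grip: [0,0,0,0,0,0]
  offset:
    - [0.024,-0.038,0]
    - [0.024,-0.037,0]
    - [0.03,-0.033,0]
    - [0.031,-0.032,0]
    - [0.035,-0.027,0]
    - [0.036,-0.027,0]
  rotation:
    - [0,0,0.0278]
    - [0,0,0.0278]
    - [0,0,0.0278]
    - [0,0,0.0278]
    - [0,0,0.0278]
    - [0,0,0.0278]

```text
t: 25.1
ee_pos: [0.5017, 0.0344, 0.0373]
orientation: [180.0, 0.0, 160.3]
contact_force: [-5.6, 4.4, 2.6]
grip_width: 0.005
grip_force: 3.9
```

Request:
play_rows:
  grip: [0,0,0,0,0]
  offset:
    - [0.018,-0.008,0]
    - [0.018,-0.007,0]
    - [0.018,-0.006,0]
    - [0.012,-0.005,0]
    - [0,0,0]
  rotation:
    - [0,0,0.008]
    - [0,0,0.008]
    - [0,0,0.006]
    - [0,0,0]
    - [0,0,0]

```text
t: 25.6
ee_pos: [0.5065, 0.0315, 0.0368]
orientation: [-179.9, -0.6, 164.0]
contact_force: [-17.9, 4.6, 14.3]
grip_width: 0.006
grip_force: 8.9
```

Request:
play_rows:
  grip: [0,0,0,0,0]
  offset:
    - [0.015,-0.004,0]
    - [0.015,-0.004,0]
    - [0.012,-0.003,0]
    - [0,0,0]
    - [0,0,0]
  rotation:
    - [0,0,0]
    - [0,0,0]
    - [0,0,0]
    - [0,0,0]
    - [0,0,0]

```text
t: 26.1
ee_pos: [0.5093, 0.0303, 0.0364]
orientation: [-179.8, -1.0, 164.1]
contact_force: [-25.0, 6.2, 22.4]
grip_width: 0.005
grip_force: 13.5
```

Request:
play_rows:
  grip: [0,0,0,0]
  offset:
    - [0.015,-0.004,0]
    - [0.012,-0.003,0]
    - [0,0,0]
    - [0,0,0]
  rotation:
    - [0,0,0]
    - [0,0,0]
    - [0,0,0]
    - [0,0,0]

```text
t: 26.5
ee_pos: [0.5112, 0.0296, 0.0361]
orientation: [-179.8, -1.3, 164.1]
contact_force: [-29.9, 6.8, 26.0]
grip_width: 0.002
grip_force: 16.2
```

Request:
play_rows:
  grip: [0,0,0,0,0,0,0,0,0,0,0,0]
  offset:
    - [-0.05,0.01,0]
    - [-0.12,0,0]
    - [-0.12,0,0]
    - [0,0,0.25]
    - [0,0,0.3]
    - [0,0,0.3]
    - [0,-0.3,0.2]
    - [0,-0.3,0]
    - [0,-0.3,0]
    - [0,-0.3,0]
    - [0,-0.3,0]
    - [0,0,0]
  rotation:
    - [0,0,0]
    - [0,0,0]
    - [0,0,0]
    - [0,0,0]
    - [0,0,0]
    - [0,0,0]
    - [0,0,-0.03]
    - [0,0,-0.03]
    - [0,0,-0.03]
    - [0,0,-0.03]
    - [0,0,0]
    - [0,0,0]

```text
t: 27.7
ee_pos: [0.4788, -0.1974, 0.1936]
orientation: [-180.0, 0.4, 142.2]
contact_force: [0.4, 0.1, 0.2]
grip_width: 0.005
grip_force: 0.0
```

```bash
python3 - <<'E'
from h import *
I={c:manip.get_image(c) for c in("scene","top")}
a=[I[c]["img"][r[0]:r[1],r[2]:r[3],::-1] for c,r in (("scene",(150,230,290,420)),("top",(150,250,230,360)))]
cv2.imwrite("pics/s5.png",np.vstack([cv2.resize(a[0],(455,280),interpolation=cv2.INTER_CUBIC),cv2.resize(a[1],(455,320),interpolation=cv2.INTER_CUBIC)]))
for v in [("top",),("scene",)]:
    try:print(v,*fit("breaker",BR,[.616,.1,.04],v))
    except Exception as e:print(e)
for c in I:
    for q in manip.spot_in(c,"lever_end")[:1]: print(c,q["uv"],q["score"])
    for g in (1.6,1.7,1.8,1.9):
        t=np.radians(152.1)+g; print(c,g,proj(I[c],[.539+.095*np.cos(t),.0986+.095*np.sin(t),.067]).round(1))
s=manip.sense();print(s["ee_pos"],s["contact_force"])
E
```

```text
('top',) [0.61621975 0.10309705 0.03236912] [0.038]
('scene',) [ 0.61277889  0.09849796 -0.00753643] [0.147]
scene [334.6, 178.1] 0.69
scene 1.6 [318.8 167.7]
scene 1.7 [319.2 170.1]
scene 1.8 [319.9 172.5]
scene 1.9 [320.9 174.8]
top [277.5, 214.0] 0.59
top 1.6 [295.6 225.9]
top 1.7 [296.8 223.1]
top 1.8 [297.7 220.2]
top 1.9 [298.4 217.1]
[ 0.47853126 -0.19020956  0.19090235] [ 0.27879497 -0.2121978   0.51565054]
```

View pics/s5.png

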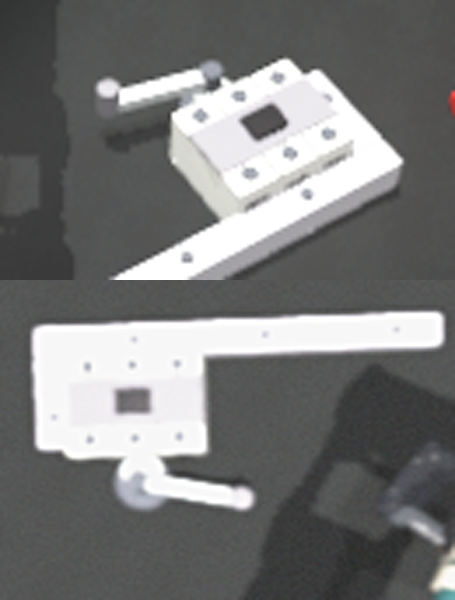

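The pictures show the lever knob at about (320.6,175) in the scene view and (299,218) in the top view. That matches an angle of about 1.85 rad, so the lever is closed, and the breaker is still seated in the corner with the robot clear.

```bash
python3 -c "
from cell import manip
print(manip.job_done())"
```

```text
the job is handed in; nothing more can be done
None
```

I pushed the breaker flat into the nest corner, against the fence and the end stop. I then closed the cam lever to about 1.85 rad by camera estimate and handed the job in; no pass or fail result came back.

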